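# Match a block heel to the master, then show it to the inspection camera

## Task

On the plywood board, close the gap between the two block heels: bring the loose one up until its flat front face is flush against the flat face of the identical heel screwed to the board, with their sides in line. Then lift it off and hold it in the air in front of the inspection camera: upright as the camera sees it, its flat face squarely facing the lens, centred on the lens axis and 9 cm from the lens. Finish while still holding it there, still and touching nothing but the gripper, and leave the small heel blanks and the rubbing block lying where they are.

Things in the scene. Friction and masses are not known exactly. Their poses are not given: they have to be found in the camera images.
- loose_heel: Loose brown block heel on a black rubber foot, standing on the plywood board: 52 (x) x 44 (y) x 45 mm, 60 to 130 g. Origin: centre of its underside; x points out of the flat front face (breast, x = +26 mm), z up. Flat parallel sides at y = +-22 mm from x = -4 to +26 mm; behind that a half cylinder of radius 22 mm.
- heel_breast (a point): Centre of the loose heel's flat face, 26 mm ahead (x) of and 22.5 mm above its origin; axes as the loose heel's.
- matching_board: Fixed plywood board, 200 x 90 x 12 mm; origin: centre of its underside. The master heel, same shape and size as the loose one, is screwed on at x = +20 to +72 mm, y centred, two screw heads on top. Board x runs from the loose heel to the master, away from the robot. The loose heel starts 20 to 50 mm short of it, up to 10 mm off centre, turned up to 0.25 rad.
- master_breast (a point): Centre of the master heel's flat face, which looks along board -x: on the board at x = +20, y = 0, 22.5 mm above the board's top. Axes as the board's. When the heels are matched, heel_breast lies on this point.
- camera_stand: Fixed stand of the inspection camera: grey base plate 230 x 100 x 10 mm from x = -30 to +200 mm, steel post (16 mm thick, 280 mm high) at x = +183 mm. Origin: on the bench. The camera looks along the stand's -x, roughly towards the robot; the centre of the heel's flat face is to be held at x = +20 mm, y = 0, 200 mm above the bench.
- camera_head: Camera head on the stand, black, 69 mm long, with a white ring light. Origin: centre of the lens's front, 228 mm above the bench. It looks along its own -x, 18 degrees (0.314 rad) below level; y is level, z (up in its image) leans towards the robot. Hold the heel's flat face at x = -90, y = z = 0 mm in this frame, heel axes parallel to it (heel x to the lens, z along z).
- heel_blank_a: Bystander: black half-round heel blank 48 x 26 x 28 mm, loose on the bench between board and stand; origin: centre of its underside.
- heel_blank_b: Bystander: light brown half-round heel blank 48 x 26 x 28 mm, loose likewise; origin: centre of its underside.
- rubbing_block: Bystander: grey rubbing block 37 x 53 x 18 mm, loose likewise; origin: centre of its underside.
Things that resemble listed ones, but are neither listed nor needed, are in the scene too. Several things have the shape of the loose_heel; the one meant has the colours described above.

How it is judged:
By the outcome, as a careful person would: the job done as asked, in the order asked, and still so for the second after the job is handed in, while the arm keeps its last pose, push and grip.
It also fails if it takes over 48 s, if anything falls off the work surface, if the arm or the gripper's body presses on something with over 40 N, if the wrist force passes 120 N, or if a joint passes its speed limit or range.

## Robot

A 6-joint arm with a two-finger parallel gripper is mounted at the origin on a cart in front of the work surface, level with it; the furniture and walls round the work are solid. World frame = base frame: x ahead of the robot, y to its left, z up, the work surface at z = 0. Lengths are in m, angles in degrees, forces in N, time in s.
With the tool pointing down it reaches from about 0.375 to 0.975 m from the base axis. Payload 3.8 kg.
Tool frame: the origin (TCP) lies at the very end of the fingers, on their centre line; the grasp point (between the pads) lies 19 mm behind it (r.grip_depth is the distance from the TCP to the grasp point, in m); z points along the fingers, y is the line along which they close (so a half turn about z gives the same grasp; the last joint's range is limited). The gripper opens to 85 mm and grips with 20 to 120 N. Pads are 22 mm wide; open, the fingers measure 114 mm over their backs; the gripper's body (76 mm by 85 mm) begins 54 mm behind the grasp point. The pads swing forward as they close: fully open they stand 13 mm farther back than shut.
Start: joints at [63.661, 15.12, 91.902, -0, 72.978, -2.114], TCP at [0.277, 0.616, 0.231] pointing down, gripper open.
Joint ranges: [-150.88, 150.88], [-54.13, 125.18], [17.81, 147.31], [-75.09, 255.09], [0, 152.58], [-146.25, 146.25]. Speed limits (degrees/s): [147.25, 147.25, 180, 180, 180, 180].

## Interface

Orientations are given as a 3x3 rotation matrix whose columns are the frame's x, y, z axes.
In Python, from workcell import r gives the robot as it stands. The module is installed in compiled form; this text tells all that it offers.
- The arm moves only by the shell command python3 -m crank 'ROWS' [FORCE]. ROWS is a JSON object whose one key "motion" holds a list of rows, each an object with "hand": the closure, from -1 (fully open) to 1 (shut); "xyz": the shift along the tool's x, y, z in mm, a list of three; "turn": the turn, a rotation vector about the tool's x, y, z in rad, a list of three. A call has 1 to 12 rows; each row shifts and turns the commanded pose from where the row before left it, along the tool's axes as they then stand; what a row does not reach is not made up. A row lasts 1/12 s, in which the tool goes at most 41.7 mm and 7.16 degrees, less where a joint would pass 70% of its speed; a pose out of reach is approached as far as the arm can. A call with a gripper value outside its range is refused whole. The fingers move at their own pace and stop on an object; FORCE is the grip in N (left out, the last holds). Time passes only in rows, so rows that do not move let the fingers close. It gives the time, the measured TCP pose, the force, the opening and the grip force at its end, in the units of the state.
- r.get_obs(): the state, without advancing time (a new reading comes with each control period).
- r.read_camera(name): name is "side" or "top"; returns the picture (480x640x3 uint8, blue, green, red); there is no depth.
- r.camera_params(name): a dict with "fx", "fy", "cx", "cy" (pixels), "world_to_cam" (4x4, takes a point from world to camera coordinates). Camera axes: x right, y up, looking along -z (the intrinsics and any distortion apply to the point x, -y, -z); pixel columns grow to the right and rows downward; lengths in m; the calibration is good to about 2 mm. A picture is of the moment at which its call begins. camera_params takes no time and is no camera call.
- r.job_done(): hands the job in; it is judged then, once.
Trained networks look in the newest picture that a camera, given by its name, has taken for a name from the list of things; names that differ only in an ending like _2 or _b are one class to them, and where a whole thing is asked for, a point or a joint stands for the part that bears it (a point fixed in the world has none). Each returns a list of dicts, best first, with "p" (0 to 1); they miss things now and then, are a little off and sometimes report something else, mostly with a low value. They report only what shows in the picture. A call takes as long as a camera call. They do not tell look-alikes from the thing itself.
- r.spot_in(query, camera): "xyz" ([x, y, z] in m, in the coordinates of the camera as it stood for that picture, good to about 4 mm: the middle of the surface that is visible of it).
The state is a dict: "time_s": time; "joints": joint angles; "qd": joint speeds; "joint_torque": joint torques, N m; "eef_pos": TCP position; "eef_rot": TCP orientation; "wrist_force": force on the tool from outside, world axes, zero at the start; "wrist_torque": the same for the moment, N m; "width": finger opening in m; "gripper_force": force on a finger pad.
Only numpy, scipy, OpenCV 4.12 (cv2) and the standard library are available. Lean on these libraries where they do the work, as an engineer would, in place of code of your own. Each camera call takes 0.05 s, during which the arm holds its last target. There are 200 camera calls.

## Working session

There is one attempt and no reset: what is moved stays moved. The work goes in short steps, Python scripts to look and compute and a shell command to move; the robot and the scene stay as the last step left them, time stands still between calls to the robot, and variables do not carry over. Pictures are saved under pics/ and viewed, at most 10 in all, crops included, and the job is handed in when it is done.

```bash
mkdir -p pics
cat > h.py <<'E'
import numpy as np, cv2
from workcell import r
def w2c(n): return np.array(r.camera_params(n)["world_to_cam"])
def towld(n,p):
    M=np.linalg.inv(w2c(n)); return (M@np.r_[p,1])[:3]
def proj(n,P):
    c=r.camera_params(n); q=(w2c(n)@np.r_[P,1])[:3]; return np.array([c["cx"]+c["fx"]*q[0]/-q[2], c["cy"]+c["fy"]*-q[1]/-q[2]])
def onz(n,uv,z):
    c=r.camera_params(n); M=np.linalg.inv(w2c(n)); d=M[:3,:3]@np.array([(uv[0]-c["cx"])/c["fx"],-(uv[1]-c["cy"])/c["fy"],-1]); o=M[:3,3]
    return o+d*(z-o[2])/d[2]
E
python3 - <<'E'
from h import *
o=r.get_obs(); print(o["time_s"],o["eef_pos"],o["width"])
for n in ("side","top"):
    im=r.read_camera(n); cv2.imwrite(f"pics/{n}0.png",im); print(n,r.camera_params(n))
    for q in ("loose_heel","matching_board","camera_stand","camera_head","heel_blank_a","rubbing_block","heel_breast","master_breast"):
        try:
            for d in r.spot_in(q,n):
                w=towld(n,d["xyz"]); print(q,round(d["p"],2),w.round(3),proj(n,w).round(0))
        except Exception as e: print(q,e)
E
```

```text
0.0 [0.27662516 0.61491336 0.22995133] 0.08547575634510624
side {'fx': 538.798782524981, 'fy': 538.798782524981, 'cx': 321.54438075073676, 'cy': 238.67872610061147, 'world_to_cam': array([[-0.99784427,  0.0606361 , -0.0251014 ,  0.51768056],
       [-0.05292634, -0.51739757,  0.85410688, -0.07126826],
       [ 0.0388023 ,  0.85359418,  0.51949144, -1.11244346],
       [ 0.        ,  0.        ,  0.        ,  1.        ]])}
loose_heel 0.98 [0.376 0.12  0.036] [403. 306.]
loose_heel 0.91 [0.496 0.246 0.054] [344. 351.]
loose_heel 0.83 [0.504 0.356 0.041] [346. 412.]
loose_heel 0.59 [0.554 0.229 0.012] [309. 365.]
loose_heel 0.56 [0.397 0.001 0.015] [382. 278.]
matching_board 0.72 [0.553 0.232 0.011] [309. 367.]
camera_stand 0.88 [ 0.683 -0.149  0.008] [244. 249.]
camera_stand 0.15 [0.472 0.031 0.028] [346. 284.]
camera_head 0.66 [ 0.693 -0.138  0.249] [227. 150.]
heel_blank_a 0.81 [0.469 0.032 0.031] [347. 283.]
heel_blank_a 0.66 [0.537 0.001 0.021] [312. 280.]
heel_blank_a 0.16 [0.552 0.227 0.01 ] [310. 365.]
rubbing_block 0.55 [0.397 0.003 0.016] [382. 279.]
heel_breast 0.77 [0.5   0
[... 551 characters left out ...]
 0.91 [0.499 0.335 0.048] [183. 255.]
loose_heel 0.84 [0.367 0.105 0.051] [287. 318.]
loose_heel 0.66 [0.488 0.229 0.056] [231. 261.]
matching_board 0.78 [0.54  0.202 0.01 ] [248. 240.]
camera_stand 0.86 [ 0.671 -0.156  0.005] [403. 188.]
camera_head 0.68 [ 0.686 -0.159  0.257] [434. 143.]
heel_blank_a 0.69 [0.468 0.028 0.029] [324. 272.]
heel_blank_a 0.57 [ 0.538 -0.006  0.028] [339. 241.]
heel_blank_a 0.21 [ 0.67  -0.157  0.006] [403. 189.]
rubbing_block 0.35 [0.49  0.23  0.055] [231. 260.]
heel_breast 0.63 [0.369 0.101 0.045] [289. 317.]
heel_breast 0.61 [0.504 0.338 0.044] [183. 253.]
master_breast 0.69 [0.543 0.208 0.018] [245. 238.]
master_breast 0.32 [ 0.668 -0.159  0.008] [404. 189.]
```

View pics/side0.png

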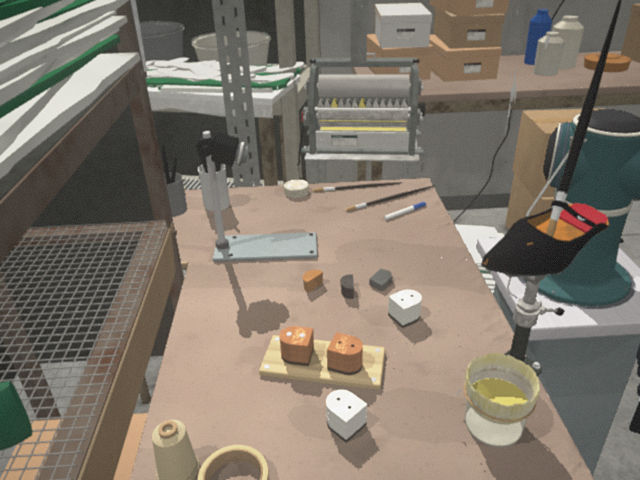

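View pics/top0.png

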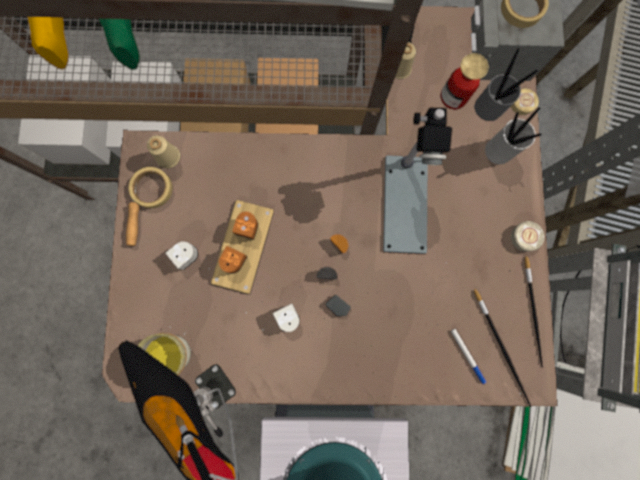

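Side view: the candidates for the loose heel are brown at (345,352), brown with screw heads at (297,343), white at (405,306) and white at (347,413). In the top view these are (231,260), (245,224), (287,318) and (182,255). The loose one is the brown heel nearer the robot, at side (345,352) and top (231,260). The other brown one is the master, and the white ones are decoys. I'll check this in one close crop.

Run:
```python
from h import *
a=cv2.imread("pics/side0.png")[315:395,250:395]; b=cv2.imread("pics/top0.png")[193:300,200:285]
t=cv2.imread("pics/top0.png")[95:265,370:470]
f=lambda i,k:cv2.resize(i,None,fx=k,fy=k,interpolation=cv2.INTER_CUBIC)
A=f(a,3);B=f(b,4);T=f(t,2)
C=np.zeros((600,800,3),np.uint8); C[:240,:435]=A; C[:428,440:780]=B; C[250:590,0:200]=T
s=cv2.imread("pics/side0.png")[125:265,190:325]; S=f(s,1.7); C[250:250+S.shape[0],205:205+S.shape[1]]=S
cv2.imwrite("pics/c1.png",C)
```

```text
(no output)
```

View pics/c1.png

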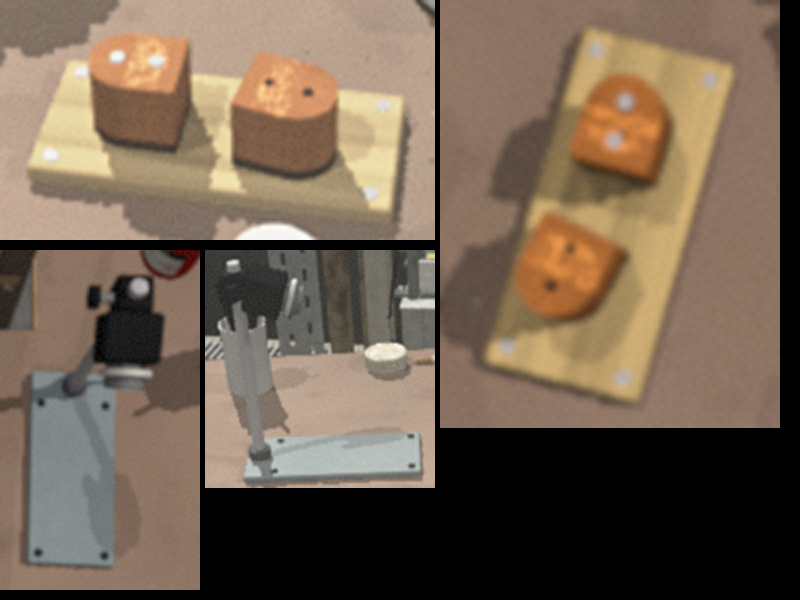

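The crop confirms it. The brown heel with two dark holes and a black foot is loose; the one with two screw heads is the master. Next I'll fit the poses of board, heels and stand to the colour masks in both views.

```bash
cat > fit.py <<'E'
from h import *
from scipy.optimize import minimize
K=4
th=np.linspace(np.pi/2,3*np.pi/2,25)
HEEL=np.r_[[[.026,-.022],[.026,.022]],np.c_[-.004+.022*np.cos(th),.022*np.sin(th)]]
BOARD=np.array([[-.1,-.045],[.1,-.045],[.1,.045],[-.1,.045]])
PLATE=np.array([[-.03,-.05],[.2,-.05],[.2,.05],[-.03,.05]])
def prism(o,z0,z1,p):
    c,s=np.cos(p[2]),np.sin(p[2]); q=o@np.array([[c,s],[-s,c]])+p[:2]
    return np.r_[np.c_[q,np.full(len(q),z0)],np.c_[q,np.full(len(q),z1)]]
def pr(n,P):
    c=r.camera_params(n); q=P@w2c(n)[:3,:3].T+w2c(n)[:3,3]
    return np.c_[c["cx"]+c["fx"]*q[:,0]/-q[:,2],c["cy"]+c["fy"]*q[:,1]/q[:,2]]
def fill(img,n,P,v,box):
    h=cv2.convexHull(((pr(n,P)-box[:2]+.5)*K-.5).astype(np.float32))
    cv2.fillConvexPoly(img,np.round(h*16).astype(np.int32),v,shift=4)
def blank(box): return np.zeros(((box[3]-box[1])*K,(box[2]-box[0])*K),np.uint8)
def crop(im,box): return cv2.resize(im[box[1]:box[3],box[0]:box[2]],None,fx=K,fy=K,interpolation=cv2.INTER_LINEAR)
def labels(im,box):
    h=cv2.cvtColor(crop(im,box),cv2.COLOR_BGR2HSV).astype(int); H,S,V=h[...,0],h[...,1],h[...,2]
    L=np.zeros(H.shape,np.uint8); L[(H>=17)&(H<35)&(S>60)]=1; L[(H<17)&(S>115)]=2
    return L
def fitit(cost,x0,step):
    x=np.array(x0,float)
    for _ in range(3):
        sim=np.r_[[x],x+np.diag(step)]; x=minimize(cost,x,method="Nelder-Mead",options=dict(initial_simplex=sim,maxiter=500,xatol=1e-5,fatol=1e-6)).x
    return x
E
cat > m1.py <<'E'
from fit import *
box=dict(top=(200,190,285,302),side=(250,315,395,395)); I={n:cv2.imread(f"pics/{n}0.png") for n in box}
L={n:labels(I[n],box[n]) for n in box}
def model(n,x):
    m=blank(box[n]); b=x[:3]; c,s=np.cos(b[2]),np.sin(b[2]); dz=x[6] if len(x)>6 else 0
    fill(m,n,prism(BOARD,dz,.012+dz,b),1,box[n])
    for p in (np.r_[b[0]+.046*c-0*s,b[1]+.046*s,b[2]+np.pi],x[3:6]): fill(m,n,prism(HEEL,.016+dz,.057+dz,p),2,box[n])
    return m
def cost(ns): return lambda x: sum(np.mean(model(n,x)!=L[n]) for n in ns)
x0=[.53,.21,-.2,.49,.225,-.4]
for ns in (["top"],["side"],["top","side"]):
    x=fitit(cost(ns),x0,[.01,.01,.1,.01,.01,.15]); print(ns,x.round(4),cost(ns)(x))
y=fitit(cost(["top","side"]),np.r_[x,0],[.005,.005,.05,.005,.005,.05,.005]); print("z free",y.round(4),cost(["top","side"])(y))
out=[]
for n in box:
    m=model(n,x); o=crop(I[n],box[n]); 
    for a,col in((m,(0,255,0)),(L[n],(255,0,0))): o[cv2.morphologyEx(a,cv2.MORPH_GRADIENT,np.ones((2,2)))>0]=col
    out.append(o)
# stand
bx=(365,140,450,265); h=cv2.cvtColor(crop(I["top"],bx),cv2.COLOR_BGR2HSV); 
def plate(bx,n):
    h=cv2.cvtColor(crop(I[n],bx),cv2.COLOR_BGR2HSV).astype(int); return ((h[...,0]>75)&(h[...,0]<130)&(h[...,1]>15)&(h[...,2]>70)).astype(np.uint8)
bb=dict(top=bx,side=(205,225,325,270)); PL={n:plate(bb[n],n) for n in bb}
def pm(n,x): m=blank(bb[n]); fill(m,n,prism(PLATE,0,.01,x),1,bb[n]); return m
for ns in (["top"],["side"],["top","side"]):
    c=lambda x: sum(np.mean(pm(n,x)!=PL[n]) for n in ns)
    x=fitit(c,[.60,-.155,0],[.01,.01,.1]); print("stand",ns,x.round(4),c(x))
o=crop(I["top"],bx)
for a,col in((pm("top",x),(0,255,0)),(PL["top"],(255,0,0))): o[cv2.morphologyEx(a,cv2.MORPH_GRADIENT,np.ones((2,2)))>0]=col
out.append(cv2.resize(o,None,fx=.5,fy=.5))
C=np.zeros((600,800,3),np.uint8); a,b,d=out; b=cv2.resize(b,None,fx=.75,fy=.75)
C[:a.shape[0],:a.shape[1]]=a; C[:b.shape[0],345:345+b.shape[1]]=b; C[260:260+d.shape[0],345:345+d.shape[1]]=d
cv2.imwrite("pics/c2.png",C)
E
python3 m1.py
```

```text
Traceback (most recent call last):
  File "m1.py", line 12, in <module>
    x=fitit(cost(ns),x0,[.01,.01,.1,.01,.01,.15]); print(ns,x.round(4),cost(ns)(x))
  File "fit.py", line 26, in fitit
    sim=np.r_[[x],x+np.diag(step)]; x=minimize(cost,x,method="Nelder-Mead",options=dict(initial_simplex=sim,maxiter=500,xatol=1e-5,fatol=1e-6)).x
                                      ~~~~~~~~^^^^^^^^^^^^^^^^^^^^^^^^^^^^^^^^^^^^^^^^^^^^^^^^^^^^^^^^^^^^^^^^^^^^^^^^^^^^^^^^^^^^^^^^^^^^^^^^^
  File "m1.py", line 9, in <lambda>
    def cost(ns): return lambda x: sum(np.mean(model(n,x)!=L[n]) for n in ns)
                                   ~~~^^^^^^^^^^^^^^^^^^^^^^^^^^^^^^^^^^^^^^^
  File "m1.py", line 9, in <genexpr>
    def cost(ns): return lambda x: sum(np.mean(model(n,x)!=L[n]) for n in ns)
                                               ~~~~~^^^^^
  File "m1.py", line 7, in model
    for p in (np.r_[b[0]+.046*c-0*s,b[1]+.046*s,b[2]+np.pi],x[3:6]): fill(m,n,prism(HEEL,.016+dz,.057+dz,p),2,box[n])
                                                                     ~~~~^^^^^^^^^^^^^^^^^^^^^^^^^^^^^^^^^^^^^^^^^^^^
  File "fit.py", line 15, in fill
    h=cv2.convexHull(((pr(n,P)-box[:2]+.5)*K-.5).astype(np.float32))
                       ~~^^^^^
  File "fit.py", line 12, in pr
    c=r.camera_params(n); q=P@w2c(n)[:3,:3].T+w2c(n)[:3,3]
                              ~~~^^^
  File "h.py", line 3, in w2c
    def w2c(n): return np.array(r.camera_params(n)["world_to_cam"])
                                ~~~~~~~~~~~~~~~^^^
ValueError: time passes only in moves, steps and waits
```

```bash
sed -i 's/^def w2c.*/from functools import cache\nCP=cache(lambda n: r.camera_params(n))\ndef w2c(n): return np.array(CP(n)["world_to_cam"])/; s/c=r.camera_params(n)/c=CP(n)/' h.py; sed -i 's/c=r.camera_params(n)/c=CP(n)/' fit.py; python3 m1.py
```

```text
['top'] [ 0.5277  0.2144 -0.2458  0.4906  0.2338 -0.4758] 0.018231355042016808
['side'] [ 0.5288  0.2131 -0.2451  0.492   0.2338 -0.4009] 0.13901939655172413
['top', 'side'] [ 0.5283  0.2141 -0.2452  0.491   0.2336 -0.4423] 0.16285306795131846
z free [ 5.282e-01  2.142e-01 -2.456e-01  4.912e-01  2.340e-01 -4.510e-01
  3.000e-04] 0.16238889090118808
stand ['top'] [ 0.5521 -0.1574 -0.0246] 0.1530235294117647
stand ['side'] [ 0.8144 -0.3194 -1.0519] 0.0024652777777777776
stand ['top', 'side'] [ 0.9333 -0.235  -0.9667] 0.2479829248366013
```

View pics/c2.png

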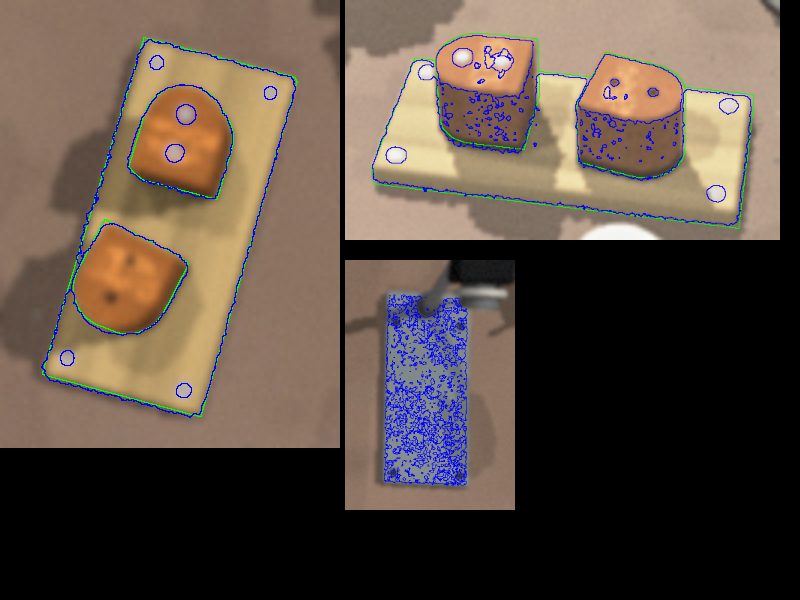

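Run:
```python
from fit import *
a=cv2.imread("pics/side0.png")[0:450,440:640]; b=cv2.imread("pics/top0.png")[320:480,100:420]
C=np.zeros((600,800,3),np.uint8); C[:585,:260]=cv2.resize(a,(260,585)); C[:260,270:790]=cv2.resize(b,(520,260))
cv2.imwrite("pics/c3.png",C)
o=r.get_obs(); print(o["eef_rot"],proj("top",o["eef_pos"]),proj("side",o["eef_pos"]))
for z in (0,.1,.2,.3): print(z,onz("top",(213,383),z).round(3),onz("side",(530,310),z).round(3))
I={n:cv2.imread(f"pics/{n}0.png") for n in ("top","side")}
bb=dict(top=(370,145,445,265),side=(205,225,330,272)); PL={}
for n in bb:
    q=crop(I[n],bb[n]).astype(int); PL[n]=cv2.medianBlur((q[...,0]>=q[...,2]-2).astype(np.uint8),15); print(n,PL[n].mean())
def pm(n,x): m=blank(bb[n]); fill(m,n,prism(PLATE,0,.01,x),1,bb[n]); return m
for ns in (["top"],["side"],["top","side"]):
    c=lambda x: sum(np.mean(pm(n,x)!=PL[n]) for n in ns)
    x=fitit(c,[.58,-.155,-.02],[.01,.01,.1]); print("stand",ns,x.round(4),c(x))
for k,n in enumerate(bb):
    o=crop(I[n],bb[n]); 
    for A,col in((pm(n,x),(0,255,0)),(PL[n],(255,0,0))): o[cv2.morphologyEx(A,cv2.MORPH_GRADIENT,np.ones((2,2)))>0]=col
    if k==0: o=cv2.resize(o,None,fx=.65,fy=.65)
    else: o=cv2.resize(o,None,fx=.6,fy=.6)
    C[270:270+o.shape[0],270+220*k:270+220*k+o.shape[1]]=o
cv2.imwrite("pics/c3.png",C)
```

```text
[[-9.11947799e-01  4.10306241e-01 -3.18876234e-06]
 [ 4.10306241e-01  9.11947799e-01  1.63477394e-05]
 [ 9.61556430e-06  1.35999159e-05 -1.00000000e+00]] [-24.76029594 372.39319975] [643.84865215 483.05258288]
0 [0.225 0.267 0.   ] [0.132 0.108 0.   ]
0.1 [0.242 0.246 0.1  ] [0.197 0.227 0.1  ]
0.2 [0.259 0.225 0.2  ] [0.262 0.346 0.2  ]
0.3 [0.275 0.204 0.3  ] [0.327 0.464 0.3  ]
top 0.46897222222222223
side 0.39335106382978724
stand ['top'] [ 0.5502 -0.1572 -0.0515] 0.059083333333333335
stand ['side'] [ 0.5505 -0.166  -0.0267] 0.07635106382978724
stand ['top', 'side'] [ 0.5503 -0.1601 -0.0319] 0.14059751773049645
```

View pics/c3.png

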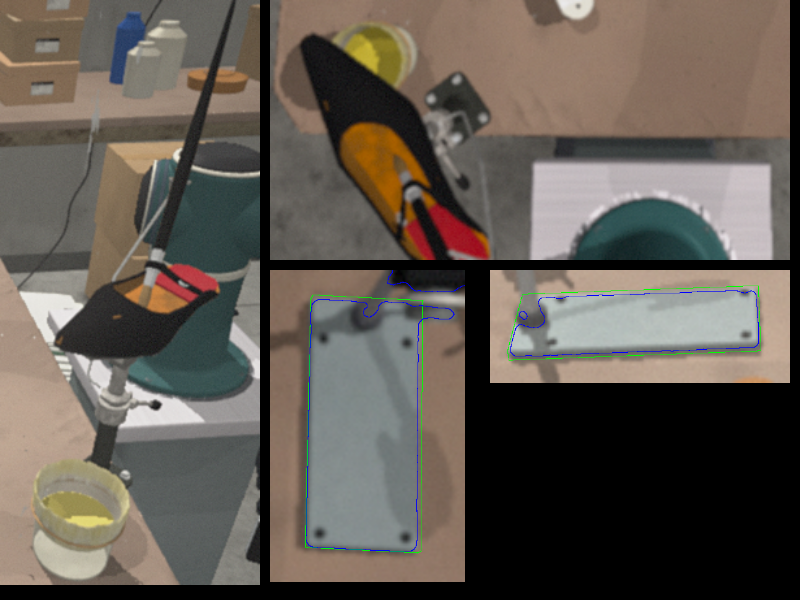

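Run:
```python
from h import *
def tri(a,b):
    A=[];B=[]
    for n,uv in(("top",a),("side",b)):
        o=onz(n,uv,2.);d=onz(n,uv,0)-o;d/=np.linalg.norm(d);P=np.eye(3)-np.outer(d,d);A.append(P);B.append(P@o)
    A=np.vstack(A);B=np.hstack(B);x=np.linalg.lstsq(A,B,rcond=None)[0];return x.round(3),np.linalg.norm(A@x-B).round(4)
print("toe",tri((121.5,344.6),(484,265.4)));print("strap",tri((186,431),(557,206)));print("rodbase",tri((180,424),(551,231)))
print("clampplate",tri((210,382),(530,355)))
for z in(.3,.4,.5,.6): print(z,onz("top",(204.6,480),z).round(3))
for t in (.2,.3,.4,.5,.6,.7):print(t,onz("side",(620.8,0),t).round(3))
for n in("side","top"):print(n,np.linalg.inv(w2c(n))[:3,3])
```

```text
toe (array([0.333, 0.354, 0.281]), np.float64(0.0049))
strap (array([0.202, 0.243, 0.296]), np.float64(0.0026))
rodbase (array([0.208, 0.259, 0.266]), np.float64(0.0023))
clampplate (array([0.22 , 0.269, 0.045]), np.float64(0.0209))
0.3 [0.137 0.209 0.3  ]
0.4 [0.173 0.187 0.4  ]
0.5 [0.21  0.166 0.5  ]
0.6 [0.247 0.144 0.6  ]
0.2 [-1.24  -2.175  0.2  ]
0.3 [-0.842 -1.498  0.3  ]
0.4 [-0.445 -0.822  0.4  ]
0.5 [-0.047 -0.145  0.5  ]
0.6 [0.35  0.531 0.6  ]
0.7 [0.748 1.208 0.7  ]
side [0.55595798 0.88131111 0.65177007]
top [0.39436764 0.05582525 1.00202542]
```

Overlays: the board and both heels fit within a pixel in both views, and the free height came out 0.3 mm from nominal. The stand plate is at about (0.550, -0.158), yaw about -0.03. The black shoe on a bench stand, with its toe near (0.33, 0.35, 0.28) and a thin rod leaning back towards the robot, is in the way of the arm's sweep. I'll lift and retract first, then work out the link lengths from the readings.

```bash
python3 -m crank '{"motion":[{"hand":-1,"xyz":[0,-10,-30],"turn":[0,0,0]},{"hand":-1,"xyz":[0,-10,-30],"turn":[0,0,0]},{"hand":-1,"xyz":[0,-10,-30],"turn":[0,0,0]},{"hand":-1,"xyz":[0,-10,-30],"turn":[0,0,0]},{"hand":-1,"xyz":[0,-10,-30],"turn":[0,0,0]},{"hand":-1,"xyz":[0,-10,-30],"turn":[0,0,0]},{"hand":-1,"xyz":[0,0,0],"turn":[0,0,0]}]}'
python3 - <<'E'
from h import *
o=r.get_obs(); j=np.radians(o["joints"]); p=o["eef_pos"]; print(o["time_s"],o["joints"],p,o["wrist_force"])
# planar radial coordinate, unknown a,b,h',r0
def row(j2,j3): return [[np.sin(j2),np.sin(j2+j3),1,0],[np.cos(j2),np.cos(j2+j3),0,1]]
off=None
J=[np.radians([63.661,15.12,91.902]),j[:3]]; P=[np.array([0.277,.615,.231]),p]
A=[];b=[]
for q,x in zip(J,P):
    rad=x[0]*np.cos(q[0])+x[1]*np.sin(q[0]); print("lat",-x[0]*np.sin(q[0])+x[1]*np.cos(q[0])); A+=row(q[1],q[2]); b+=[rad,x[2]]
print("a,b,r0,h",np.linalg.solve(np.array(A),b))
E
```

```text
time_s: 1.48
eef_pos: [0.2527, 0.5617, 0.4206]
eef_rot: [[-0.912, 0.41, 0.006], [0.41, 0.912, 0.011], [-0.001, 0.013, -1.0]]
wrist_force: [0.5, 0.2, 1.7]
width: 0.0855
gripper_force: 0.0
1.4833 [ 6.34570328e+01  5.02146684e+00  8.41849612e+01 -1.57712193e-03
  9.00664734e+01 -2.32239220e+00] [0.25273262 0.56165231 0.42060493] [0.52144747 0.22699917 1.65443807]
lat 0.024620860317083826
lat 0.024890429226521904
a,b,r0,h [ 0.48223607  0.57001919  0.00321806 -0.06767507]
```

```bash
python3 -m crank '{"motion":[{"hand":-1,"xyz":[0,-15,-20],"turn":[0,0,0]},{"hand":-1,"xyz":[0,-15,-20],"turn":[0,0,0]},{"hand":-1,"xyz":[0,-15,-20],"turn":[0,0,0]},{"hand":-1,"xyz":[0,-15,-20],"turn":[0,0,0]},{"hand":-1,"xyz":[-33,-13,0],"turn":[0,0,0]},{"hand":-1,"xyz":[-33,-13,0],"turn":[0,0,0]},{"hand":-1,"xyz":[-33,-13,0],"turn":[0,0,0]},{"hand":-1,"xyz":[-33,-13,0],"turn":[0,0,0]},{"hand":-1,"xyz":[-33,-13,0],"turn":[0,0,0.011]},{"hand":-1,"xyz":[-33,-13,0],"turn":[0,0,0.011]},{"hand":-1,"xyz":[-33,-13,0],"turn":[0,0,0.011]}]}'
```

```text
time_s: 2.4
eef_pos: [0.4011, 0.3262, 0.4914]
eef_rot: [[-0.898, 0.44, 0.001], [0.44, 0.898, 0.0], [-0.0, 0.001, -1.0]]
wrist_force: [1.1, 0.1, 0.4]
width: 0.0851
gripper_force: 0.0
```

```bash
python3 -m crank '{"motion":[{"hand":-1,"xyz":[-33,-13,20],"turn":[0,0,0]},{"hand":-1,"xyz":[-33,-13,40],"turn":[0,0,0]},{"hand":-1,"xyz":[-33,-13,40],"turn":[0,0,0]},{"hand":-1,"xyz":[-31,-12,40],"turn":[0,0,0]},{"hand":-1,"xyz":[0,0,40],"turn":[0,0,0]},{"hand":-1,"xyz":[0,0,40],"turn":[0,0,0]},{"hand":-1,"xyz":[0,0,30],"turn":[0,0,0]},{"hand":-1,"xyz":[0,0,10],"turn":[0,0,0]},{"hand":-1,"xyz":[0,0,0],"turn":[0,0,0]},{"hand":-1,"xyz":[0,0,0],"turn":[0,0,0]},{"hand":-1,"xyz":[0,0,0],"turn":[0,0,0]}]}'
```

```text
time_s: 3.32
eef_pos: [0.481, 0.2418, 0.2599]
eef_rot: [[-0.898, 0.44, 0.004], [0.44, 0.898, 0.002], [-0.003, 0.004, -1.0]]
wrist_force: [1.6, 0.3, 1.5]
width: 0.085
gripper_force: 0.0
```

```bash
python3 -m crank '{"motion":[{"hand":-1,"xyz":[-11,-1,30],"turn":[0,0,0]},{"hand":-1,"xyz":[-10,-2,36],"turn":[0,0,0]},{"hand":-1,"xyz":[0,0,36],"turn":[0,0,0]},{"hand":-1,"xyz":[0,0,36],"turn":[0,0,0]},{"hand":-1,"xyz":[0,0,22],"turn":[0,0,0]},{"hand":-1,"xyz":[0,0,0],"turn":[0,0,0]},{"hand":-1,"xyz":[0,0,0],"turn":[0,0,0]}]}'
python3 - <<'E'
from h import *
C=np.zeros((420,800,3),np.uint8)
s=r.read_camera("side")[230:410,230:420]; t=r.read_camera("top")[150:330,160:350]
C[:400,:400]=cv2.resize(s,(400,400)); C[:400,400:]=cv2.resize(t,(400,400)); cv2.imwrite("pics/d1.png",C)
o=r.get_obs();print(o["eef_pos"],o["joints"].round(1) if hasattr(o["joints"],"round") else o["joints"])
E
```

```text
time_s: 3.9
eef_pos: [0.4979, 0.2295, 0.0981]
eef_rot: [[-0.898, 0.44, 0.001], [0.44, 0.898, 0.0], [-0.001, 0.001, -1.0]]
wrist_force: [0.2, 0.0, -0.5]
width: 0.0854
gripper_force: 0.0
[0.49975447 0.23031478 0.10043079] [ 22.1   8.3 114.8  -0.   56.6 -41.8]
```

View pics/d1.png

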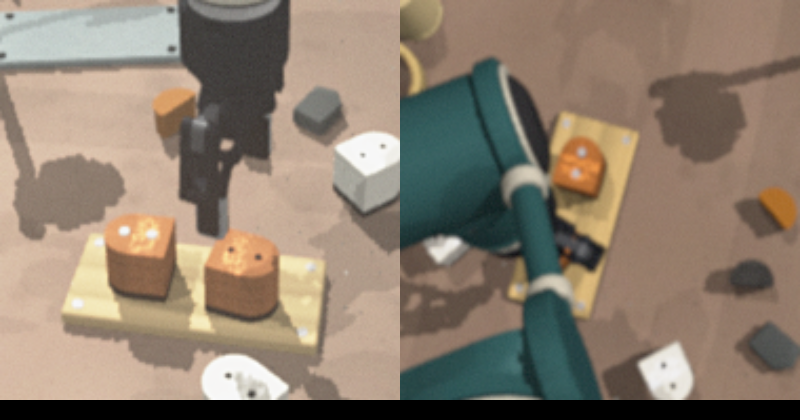

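Side crop: the open fingers straddle the loose heel with the visible finger just ahead of its middle. The decoys and the master are clear, so I'll descend and grip.

```bash
python3 -m crank '{"motion":[{"hand":-1,"xyz":[0,0,30],"turn":[0,0,0]},{"hand":-1,"xyz":[0,0,30],"turn":[0,0,0]},{"hand":-1,"xyz":[0,0,20],"turn":[0,0,0]},{"hand":-1,"xyz":[0,0,3],"turn":[0,0,0]},{"hand":-1,"xyz":[0,0,0],"turn":[0,0,0]},{"hand":-1,"xyz":[0,0,0],"turn":[0,0,0]}]}'
```

```text
time_s: 4.5
eef_pos: [0.4992, 0.23, 0.0165]
eef_rot: [[-0.898, 0.44, 0.004], [0.44, 0.898, 0.002], [-0.003, 0.003, -1.0]]
wrist_force: [-0.1, 0.3, 0.5]
width: 0.0852
gripper_force: 0.0
```

```bash
python3 -m crank '{"motion":[{"hand":0.2,"xyz":[0,0,0],"turn":[0,0,0]},{"hand":0.4,"xyz":[0,0,0],"turn":[0,0,0]},{"hand":0.6,"xyz":[0,0,0],"turn":[0,0,0]},{"hand":1,"xyz":[0,0,0],"turn":[0,0,0]},{"hand":1,"xyz":[0,0,0],"turn":[0,0,0]},{"hand":1,"xyz":[0,0,0],"turn":[0,0,0]},{"hand":1,"xyz":[0,0,0],"turn":[0,0,0]},{"hand":1,"xyz":[0,0,0],"turn":[0,0,0]}]}' 30
```

```text
time_s: 5.17
eef_pos: [0.4981, 0.2295, 0.0153]
eef_rot: [[-0.898, 0.44, 0.002], [0.44, 0.898, 0.001], [-0.001, 0.002, -1.0]]
wrist_force: [-1.0, -0.2, 7.3]
width: 0.044
gripper_force: 31.7
```

```bash
python3 -m crank '{"motion":[{"hand":1,"xyz":[0,0,-1],"turn":[0,0,0]},{"hand":1,"xyz":[0,0,0],"turn":[0,0,-0.07]},{"hand":1,"xyz":[0,0,0],"turn":[0,0,-0.07]},{"hand":1,"xyz":[0,0,0],"turn":[0,0,-0.07]},{"hand":1,"xyz":[-5,-2,0],"turn":[0,0,0]},{"hand":1,"xyz":[-5,-2,0],"turn":[0,0,0]},{"hand":1,"xyz":[-5,-2,0],"turn":[0,0,0]},{"hand":1,"xyz":[-5,-2,0],"turn":[0,0,0]},{"hand":1,"xyz":[-5,0,0],"turn":[0,0,0]},{"hand":1,"xyz":[-3,0,0],"turn":[0,0,0]},{"hand":1,"xyz":[0,0,0],"turn":[0,0,0]},{"hand":1,"xyz":[0,0,0],"turn":[0,0,0]}]}' 30
python3 - <<'E'
from fit import *
s=r.read_camera("side"); t=r.read_camera("top"); cv2.imwrite("pics/side2.png",s); cv2.imwrite("pics/top2.png",t)
o=r.get_obs();print(np.round(o["eef_pos"],4),np.round(o["eef_rot"],4).tolist(),o["wrist_force"])
C=np.zeros((450,800,3),np.uint8)
C[:450,:600]=cv2.resize(s[305:395,250:370],(600,450),interpolation=cv2.INTER_CUBIC); C[:200,600:]=cv2.resize(t[190:290,190:290],(200,200))
cv2.imwrite("pics/d2.png",C)
E
```

```text
time_s: 6.17
eef_pos: [0.5225, 0.2144, 0.0153]
eef_rot: [[-0.97, 0.244, 0.0], [0.244, 0.97, 0.0], [-0.0, 0.0, -1.0]]
wrist_force: [-1.2, -0.4, 5.0]
width: 0.0437
gripper_force: 31.6
[0.5225 0.2144 0.0153] [[-0.9699, 0.2436, 0.0006], [0.2436, 0.9699, 0.0], [-0.0006, 0.0002, -1.0]] [-0.58390866 -1.01517239  4.89219772]
```

View pics/d2.png

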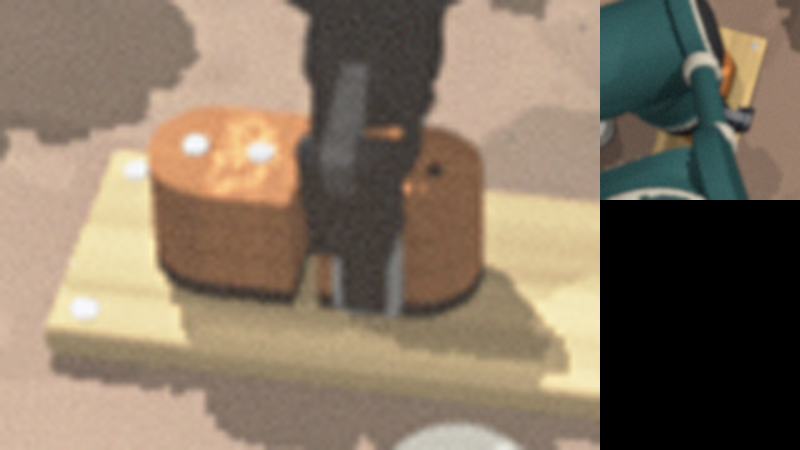

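Side crop: a gap of about 4 image pixels remains and the sides look parallel. I'll check the lateral offset numerically, ignoring the dark gripper pixels.

```bash
cat > m2.py <<'E'
import sys
from fit import *
I=cv2.imread(sys.argv[1]); box=(250,310,395,395); n="side"
L=labels(I,box); h=cv2.cvtColor(crop(I,box),cv2.COLOR_BGR2HSV).astype(int)
ign=cv2.dilate(((h[...,2]<75)).astype(np.uint8),np.ones((7,7)))>0
# region between: use only known: bottom/side brown boundary, board
def model(x):
    m=blank(box); b=x[:3]; c,s=np.cos(b[2]),np.sin(b[2]); fill(m,n,prism(BOARD,0,.012,b),1,box)
    R=np.array([[c,-s],[s,c]]); l=b[:2]+R@x[3:5]
    for p in (np.r_[b[0]+.046*c,b[1]+.046*s,b[2]+np.pi],np.r_[l,b[2]+x[5]]):
        fill(m,n,prism(HEEL,.012,.016,p),3,box); fill(m,n,prism(HEEL,.016,.057,p),2,box)
    return m
def cost(x):
    m=model(x); ok=~ign&(m!=3); return ((m!=L)&ok).sum()/L.size+ .0*x[5]
x=fitit(cost,[.5288,.2131,-.245,-.012,0,0],[.002,.002,.02,.004,.003,.03]); print(x.round(4),cost(x))
for yy in (-.002,-.001,0,.001,.002):
    f=lambda q: cost(np.r_[q[:4],yy,q[4]]); q=fitit(f,np.r_[x[:4],x[5]],[.002,.002,.02,.004,.03]); print(yy,round(f(q),5),q.round(4))
E
python3 m2.py pics/side2.png
```

```text
[ 0.5287  0.213  -0.2516 -0.0128  0.0032  0.0203] 0.10571501014198784
-0.002 0.10849 [ 0.5287  0.2132 -0.2513 -0.0116  0.0322]
-0.001 0.10745 [ 0.5286  0.2132 -0.2539 -0.0106  0.0927]
0 0.107 [ 0.5286  0.2133 -0.2538 -0.0115  0.0773]
0.001 0.10638 [ 0.5287  0.213  -0.2517 -0.0126  0.0532]
0.002 0.10597 [ 0.5287  0.213  -0.2516 -0.0127  0.0223]
```

```bash
python3 -m crank '{"motion":[{"hand":1,"xyz":[-3,0.5,0],"turn":[0,0,0]},{"hand":1,"xyz":[-3,0,0],"turn":[0,0,0]},{"hand":1,"xyz":[-1,0,0],"turn":[0,0,0]},{"hand":1,"xyz":[0,0,0],"turn":[0,0,0]}]}' 30
python3 -m crank '{"motion":[{"hand":1,"xyz":[-0.7,0,0],"turn":[0,0,0]},{"hand":1,"xyz":[-0.7,0,0],"turn":[0,0,0]},{"hand":1,"xyz":[0,0,0],"turn":[0,0,0]}]}'
```

```text
time_s: 6.6
eef_pos: [0.5284, 0.2135, 0.0153]
eef_rot: [[-0.97, 0.244, -0.001], [0.244, 0.97, 0.0], [0.001, -0.0, -1.0]]
wrist_force: [-3.9, 0.2, 7.7]
width: 0.0438
gripper_force: 31.8
time_s: 6.85
eef_pos: [0.5293, 0.2132, 0.0153]
eef_rot: [[-0.97, 0.244, -0.002], [0.244, 0.97, 0.0], [0.002, -0.0, -1.0]]
wrist_force: [-3.7, 0.9, 8.2]
width: 0.0435
gripper_force: 31.9
```

```bash
python3 -m crank '{"motion":[{"hand":1,"xyz":[-1,0,0],"turn":[0,0,0]},{"hand":1,"xyz":[0,0,0],"turn":[0,0,0]}]}'
python3 -m crank '{"motion":[{"hand":1,"xyz":[-1,0,0],"turn":[0,0,0]},{"hand":1,"xyz":[0,0,0],"turn":[0,0,0]}]}'
```

```text
time_s: 7.02
eef_pos: [0.5298, 0.2131, 0.0153]
eef_rot: [[-0.97, 0.244, -0.003], [0.244, 0.97, 0.0], [0.003, -0.0, -1.0]]
wrist_force: [-7.2, 1.7, 10.1]
width: 0.044
gripper_force: 32.1
time_s: 7.18
eef_pos: [0.5298, 0.2131, 0.0153]
eef_rot: [[-0.97, 0.244, -0.005], [0.244, 0.97, 0.001], [0.005, -0.001, -1.0]]
wrist_force: [-10.5, 2.3, 12.2]
width: 0.0434
gripper_force: 32.3
```

```bash
python3 -m crank '{"motion":[{"hand":1,"xyz":[1.5,0,0],"turn":[0,0,0]},{"hand":0,"xyz":[0,0,0],"turn":[0,0,0]},{"hand":-1,"xyz":[0,0,0],"turn":[0,0,0]},{"hand":-1,"xyz":[0,0,0],"turn":[0,0,0]},{"hand":-1,"xyz":[0,0,0],"turn":[0,0,0]},{"hand":-1,"xyz":[0,0,-20],"turn":[0,0,0]},{"hand":-1,"xyz":[0,0,-40],"turn":[0,0,0]},{"hand":-1,"xyz":[0,0,-40],"turn":[0,0,0]},{"hand":-1,"xyz":[0,-40,0],"turn":[0,0,0]},{"hand":-1,"xyz":[0,-40,0],"turn":[0,0,0]},{"hand":-1,"xyz":[0,-40,0],"turn":[0,0,0]},{"hand":-1,"xyz":[0,-40,0],"turn":[0,0,0]}]}'
python3 -m crank '{"motion":[{"hand":-1,"xyz":[0,-40,0],"turn":[0,0,0]},{"hand":-1,"xyz":[0,0,0],"turn":[0,0,0]},{"hand":-1,"xyz":[0,0,0],"turn":[0,0,0]}]}'
cat > m3.py <<'E'
from fit import *
I={}
for n in("side","top"): I[n]=r.read_camera(n); cv2.imwrite(f"pics/{n}3.png",I[n])
box=dict(top=(200,190,285,302),side=(250,310,395,395)); L={}
for n in box:
    h=cv2.cvtColor(cv2.bilateralFilter(crop(I[n],box[n]),15,40,9),cv2.COLOR_BGR2HSV).astype(int); H,S=h[...,0],h[...,1]
    l=np.zeros(H.shape,np.uint8); l[(H>=17)&(H<35)&(S>60)]=1; l[(H<17)&(S>105)]=2; L[n]=cv2.medianBlur(l,11)
def model(n,x):
    m=blank(box[n]); b=x[:3]; c,s=np.cos(b[2]),np.sin(b[2]); fill(m,n,prism(BOARD,0,.012,b),1,box[n])
    l=b[:2]+np.array([[c,-s],[s,c]])@x[3:5]
    for p in (np.r_[b[0]+.046*c,b[1]+.046*s,b[2]+np.pi],np.r_[l,b[2]+x[5]]):
        fill(m,n,prism(HEEL,.012,.016,p),3,box[n]); fill(m,n,prism(HEEL,.016,.057,p),2,box[n])
    return m
def cost(ns):
    def f(x):
        t=0
        for n in ns: m=model(n,x); t+=((m!=L[n])&(m!=3)).sum()/m.size
        return t
    return f
for ns in (["top"],["side"],["top","side"]):
    x=fitit(cost(ns),[.5283,.214,-.245,-.007,0,0],[.003,.003,.03,.004,.003,.05]); print(ns,x.round(4),round(cost(ns)(x),4))
C=np.zeros((500,800,3),np.uint8); k=0
for n,w in(("top",300),("side",490)):
    o=crop(I[n],box[n]); A=model(n,x)
    o[cv2.morphologyEx(A,cv2.MORPH_GRADIENT,np.ones((2,2)))>0]=(0,255,0); o[cv2.morphologyEx(L[n],cv2.MORPH_GRADIENT,np.ones((2,2)))>0]=(255,0,0)
    o=cv2.resize(o,(w,o.shape[0]*w//o.shape[1])); C[:o.shape[0],k:k+w]=o; k+=w+5
cv2.imwrite("pics/d3.png",C)
E
python3 m3.py
```

```text
time_s: 8.18
eef_pos: [0.4916, 0.0563, 0.1151]
eef_rot: [[-0.97, 0.242, 0.001], [0.242, 0.97, -0.0], [-0.001, -0.0, -1.0]]
wrist_force: [0.6, -0.7, -0.0]
width: 0.0855
gripper_force: 0.0
time_s: 8.43
eef_pos: [0.4817, 0.0168, 0.1146]
eef_rot: [[-0.969, 0.248, -0.0], [0.248, 0.969, 0.0], [0.0, -0.0, -1.0]]
wrist_force: [0.5, 0.1, -0.3]
width: 0.0857
gripper_force: 0.0
['top'] [ 5.278e-01  2.146e-01 -2.491e-01 -6.500e-03  5.000e-04  9.000e-04] 0.0124
['side'] [ 5.284e-01  2.128e-01 -2.520e-01 -4.000e-03 -3.000e-04  6.800e-03] 0.042
['top', 'side'] [ 5.279e-01  2.143e-01 -2.471e-01 -4.100e-03  5.000e-04 -1.800e-02] 0.0632
```

View pics/d3.png

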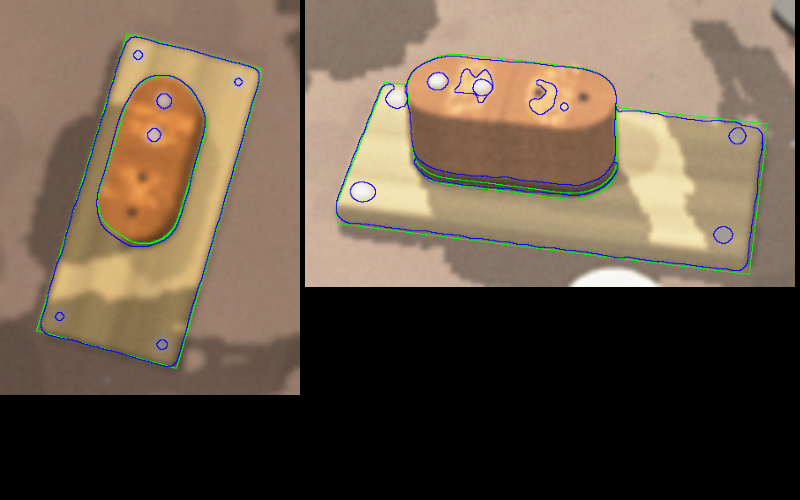

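Both views show the two heels as one closed oval with the sides in line: lateral offset under 0.5 mm, yaw within about 0.01 rad in the single-view fits. The match is done; next I regrasp and lift.

```bash
python3 -m crank '{"motion":[{"hand":-1,"xyz":[0,40,0],"turn":[0,0,0]},{"hand":-1,"xyz":[0,40,0],"turn":[0,0,0]},{"hand":-1,"xyz":[0,40,0],"turn":[0,0,0]},{"hand":-1,"xyz":[1,40,0],"turn":[0,0,0]},{"hand":-1,"xyz":[1,40,0],"turn":[0,0,0]},{"hand":-1,"xyz":[0,2,0],"turn":[0,0,0]},{"hand":-1,"xyz":[0,0,0],"turn":[0,0,0]},{"hand":-1,"xyz":[0,0,0],"turn":[0,0,0]}]}'
```

```text
time_s: 9.2
eef_pos: [0.5288, 0.2165, 0.1143]
eef_rot: [[-0.971, 0.24, -0.001], [0.24, 0.971, -0.001], [0.001, -0.001, -1.0]]
wrist_force: [1.3, -0.1, 0.5]
width: 0.0854
gripper_force: 0.0
```

```bash
python3 -m crank '{"motion":[{"hand":-1,"xyz":[-1.8,-3,0],"turn":[0,0,0]},{"hand":-1,"xyz":[0,0,36],"turn":[0,0,0]},{"hand":-1,"xyz":[0,0,36],"turn":[0,0,0]},{"hand":-1,"xyz":[0,0,22],"turn":[0,0,0]},{"hand":-1,"xyz":[0,0,0],"turn":[0,0,0]},{"hand":-1,"xyz":[0,0,0],"turn":[0,0,0]},{"hand":-1,"xyz":[0,0,0],"turn":[0,0,0]}]}'
```

```text
time_s: 9.78
eef_pos: [0.5316, 0.2113, 0.0223]
eef_rot: [[-0.97, 0.245, 0.002], [0.245, 0.97, 0.001], [-0.002, 0.001, -1.0]]
wrist_force: [0.3, 1.9, -0.1]
width: 0.0856
gripper_force: 0.0
```

```bash
python3 -m crank '{"motion":[{"hand":-1,"xyz":[0,0,3],"turn":[0,0,0]},{"hand":-1,"xyz":[0,0,0],"turn":[0,0,0]},{"hand":-1,"xyz":[0,0,0],"turn":[0,0,0]}]}'
```

```text
time_s: 10.03
eef_pos: [0.5317, 0.2121, 0.0194]
eef_rot: [[-0.97, 0.243, 0.003], [0.243, 0.97, 0.001], [-0.002, 0.001, -1.0]]
wrist_force: [0.1, 0.2, 0.4]
width: 0.0853
gripper_force: 0.0
```

```bash
python3 -m crank '{"motion":[{"hand":-1,"xyz":[2,0.5,0],"turn":[0,0,0]},{"hand":0.2,"xyz":[0,0,0],"turn":[0,0,0]},{"hand":0.4,"xyz":[0,0,0],"turn":[0,0,0]},{"hand":0.6,"xyz":[0,0,0],"turn":[0,0,0]},{"hand":1,"xyz":[0,0,0],"turn":[0,0,0]},{"hand":1,"xyz":[0,0,0],"turn":[0,0,0]},{"hand":1,"xyz":[0,0,0],"turn":[0,0,0]},{"hand":1,"xyz":[0,0,0],"turn":[0,0,0]}]}' 45
python3 -c "
from h import *
o=r.get_obs();print(np.round(o['eef_pos'],4),np.round(o['eef_rot'],4).tolist())"
```

```text
time_s: 10.7
eef_pos: [0.5289, 0.213, 0.0181]
eef_rot: [[-0.97, 0.243, 0.0], [0.243, 0.97, 0.0], [-0.0, 0.0, -1.0]]
wrist_force: [0.1, 0.2, 2.0]
width: 0.0432
gripper_force: 46.8
[0.5289 0.213  0.0181] [[-0.97, 0.2433, 0.0004], [0.2433, 0.97, 0.0002], [-0.0003, 0.0003, -1.0]]
```

```bash
python3 -m crank '{"motion":[{"hand":1,"xyz":[0,0,-5],"turn":[0,0,0]},{"hand":1,"xyz":[0,0,-15],"turn":[0,0,0]},{"hand":1,"xyz":[0,0,-30],"turn":[0,0,0]},{"hand":1,"xyz":[0,0,-40],"turn":[0,0,0]},{"hand":1,"xyz":[0,0,-40],"turn":[0,0,0]},{"hand":1,"xyz":[0,0,-40],"turn":[0,0,0]},{"hand":1,"xyz":[0,0,-40],"turn":[0,0,0]},{"hand":1,"xyz":[0,0,0],"turn":[0,0,0]}]}' 60
cat > m4.py <<'E'
from fit import *
I={n:cv2.imread(f"pics/{n}0.png") for n in ("top","side")}
bb=dict(top=(372,150,445,265),side=(205,225,330,272)); PL={};ok={}
for n in bb:
    q=crop(I[n],bb[n]).astype(float)
    d=cv2.GaussianBlur(q[...,2]-q[...,0],(5,5),0); thr=(np.percentile(d,8)+np.percentile(d,92))/2; PL[n]=(d<thr).astype(np.uint8)
    k=np.ones(d.shape,bool)
    if n=="top": k[:(172-bb[n][1])*K]=0
    else: k[:,:(240-bb[n][0])*K]=0
    # ignore bolt holes / shadows inside: only score near model edges
    PL[n]=cv2.morphologyEx(PL[n],cv2.MORPH_CLOSE,np.ones((25,25))); ok[n]=k
def pm(n,x): m=blank(bb[n]); fill(m,n,prism(PLATE,0,.01,x),1,bb[n]); return m
for ns in (["top"],["side"],["top","side"]):
    c=lambda x: sum(np.mean((pm(n,x)!=PL[n])&ok[n]) for n in ns)
    x=fitit(c,[.55,-.158,-.02],[.01,.01,.05]); print("stand",ns,x.round(4),round(c(x),4))
C=np.zeros((600,800,3),np.uint8);k=0
for n in bb:
    o=crop(I[n],bb[n])
    for A,col in((pm(n,x),(0,255,0)),(PL[n],(255,0,0))): o[cv2.morphologyEx(A,cv2.MORPH_GRADIENT,np.ones((2,2)))>0]=col
    C[:o.shape[0],k:k+o.shape[1]]=o; k+=o.shape[1]+5
    # predicted lens, post
    c,s=np.cos(x[2]),np.sin(x[2])
    for nm,p in(("lens",(.1056,0,.228)),("posttop",(.183,0,.28)),("postbase",(.183,0,.01)),("face",(.02,0,.2))):
        print(n,nm,proj(n,[x[0]+c*p[0],x[1]+s*p[0],p[2]]).round(1))
h=I["top"][100:175,395:470]; C[200:500,300:600]=cv2.resize(h,(300,300)); h=I["side"][125:200,190:265]; C[200:500,400+100:800]=cv2.resize(h,(300,300))
cv2.imwrite("pics/e1.png",C)
E
python3 m4.py
```

```text
time_s: 11.37
eef_pos: [0.5336, 0.2145, 0.2383]
eef_rot: [[-0.97, 0.243, 0.015], [0.243, 0.97, 0.005], [-0.013, 0.009, -1.0]]
wrist_force: [1.8, 1.3, 0.7]
width: 0.0433
gripper_force: 61.1
stand ['top'] [ 0.5491 -0.1584 -0.0298] 0.0018
stand ['side'] [ 0.5506 -0.1596 -0.0235] 0.0119
stand ['top', 'side'] [ 0.5502 -0.1585 -0.0296] 0.0165
top lens [430.9 164.1]
top posttop [439.1 112.2]
top postbase [406.  162.1]
top face [426.7 212.7]
side lens [247.4 154.7]
side posttop [206.2 131.8]
side postbase [222.5 246.1]
side face [289.9 165.9]
```

View pics/e1.png

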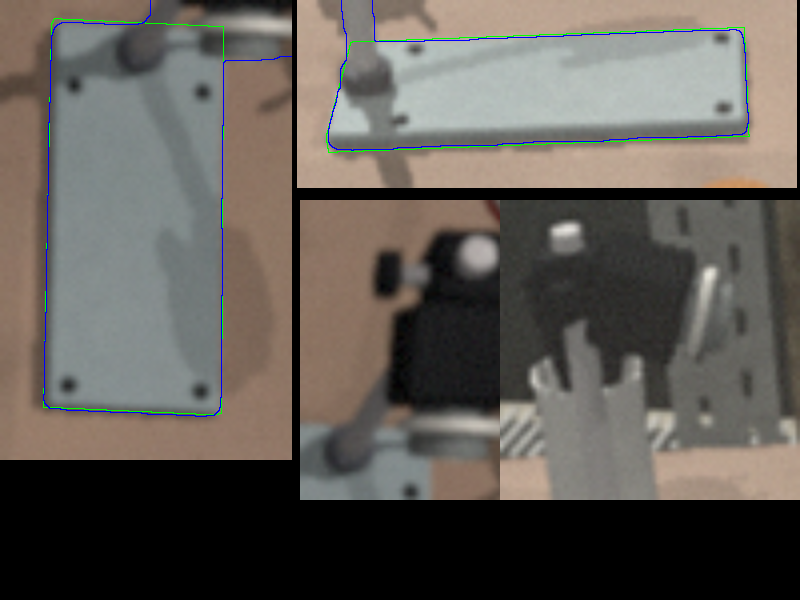

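```bash
cat > goal.py <<'E'
from h import *
from scipy.spatial.transform import Rotation as Ro
psi=-.029; a=np.radians(18); F=np.array([.5502+.02*np.cos(psi),-.1588+.02*np.sin(psi),.2])
x=np.array([np.cos(a)*np.cos(psi),np.cos(a)*np.sin(psi),np.sin(a)]); y=np.array([-np.sin(psi),np.cos(psi),0]); z=np.cross(x,y)
Rt=np.c_[-x,y,-z]; T=F-Rt@np.array([-.0187,0,-.0164])
o=r.get_obs(); p=np.array(o["eef_pos"]); R=np.array(o["eef_rot"])
print("t",o["time_s"],"goal",T.round(4),"now",p.round(4),"dxyz tool mm",(R.T@(T-p)*1000).round(1),"turn",Ro.from_matrix(R.T@Rt).as_rotvec().round(4),"F",o["wrist_force"],o["width"],o["joints"])
E
python3 goal.py
```

```text
t 11.3667 goal [ 0.5575 -0.159   0.1786] now [0.5336 0.2145 0.2383] dxyz tool mm [-113.3 -356.9   58.1] turn [-0.0269 -0.2986 -0.2161] F [1.75927268 1.25243865 0.74433814] 0.04326641839157809 [ 1.94204366e+01  3.48014786e+00  1.04579064e+02 -6.52092999e-03
  7.10250227e+01 -5.64929217e+01]
```

```bash
python3 -m crank '{"motion":[{"hand":1,"xyz":[-6,-18,0],"turn":[0,0,0]},{"hand":1,"xyz":[-11,-35,0],"turn":[0,0,0]},{"hand":1,"xyz":[-11,-35,0],"turn":[0,0,0]},{"hand":1,"xyz":[-11,-35,0],"turn":[0,0,0]},{"hand":1,"xyz":[-11,-35,0],"turn":[0,0,0]},{"hand":1,"xyz":[-11,-35,0],"turn":[0,0,0]},{"hand":1,"xyz":[-11,-35,0],"turn":[0,0,0]},{"hand":1,"xyz":[-11,-35,0],"turn":[0,0,0]},{"hand":1,"xyz":[-11,-35,0],"turn":[0,0,0]},{"hand":1,"xyz":[-6,-30,0],"turn":[0,0,0]},{"hand":1,"xyz":[0,-15,0],"turn":[0,0,0]},{"hand":1,"xyz":[0,0,0],"turn":[0,0,0]}]}' 60
python3 -m crank '{"motion":[{"hand":1,"xyz":[0,0,0],"turn":[0,0,-0.07]},{"hand":1,"xyz":[0,0,0],"turn":[0,0,-0.07]},{"hand":1,"xyz":[0,0,0],"turn":[0,0,-0.07]},{"hand":1,"xyz":[0,0,0],"turn":[0,-0.05,0]},{"hand":1,"xyz":[0,0,0],"turn":[0,-0.05,0]},{"hand":1,"xyz":[0,0,0],"turn":[0,-0.05,0]},{"hand":1,"xyz":[0,0,0],"turn":[0,-0.05,0]},{"hand":1,"xyz":[0,0,0],"turn":[0,-0.05,0]},{"hand":1,"xyz":[0,0,0],"turn":[0,-0.05,0]},{"hand":1,"xyz":[0,0,0],"turn":[0,0,0]},{"hand":1,"xyz":[0,0,0],"turn":[0,0,0]}]}'
python3 goal.py
```

```text
time_s: 12.37
eef_pos: [0.5411, -0.1475, 0.2272]
eef_rot: [[-0.969, 0.247, -0.002], [0.247, 0.969, -0.001], [0.001, -0.001, -1.0]]
wrist_force: [-0.9, 0.5, -1.5]
width: 0.0434
gripper_force: 61.4
time_s: 13.28
eef_pos: [0.5412, -0.1434, 0.2273]
eef_rot: [[-0.955, 0.036, 0.293], [0.034, 0.999, -0.01], [-0.294, 0.001, -0.956]]
wrist_force: [0.7, -0.3, -1.4]
width: 0.0434
gripper_force: 61.2
t 13.2833 goal [ 0.5575 -0.159   0.1786] now [ 0.5412 -0.1434  0.2273] dxyz tool mm [ -1.8 -15.1  51.4] turn [-0.0013 -0.0161 -0.0065] F [ 0.68668236 -0.34000133 -1.43394335] 0.043390524464661996 [ -20.77437228   -7.82492506  118.30316812    6.78212887   53.50570503
 -111.99645573]
```

```bash
python3 -m crank '{"motion":[{"hand":1,"xyz":[0,-4,10],"turn":[0,-0.016,-0.006]},{"hand":1,"xyz":[-1,-4,15],"turn":[0,0,0]},{"hand":1,"xyz":[-1,-4,15],"turn":[0,0,0]},{"hand":1,"xyz":[0,-3,10],"turn":[0,0,0]},{"hand":1,"xyz":[0,0,0],"turn":[0,0,0]},{"hand":1,"xyz":[0,0,0],"turn":[0,0,0]},{"hand":1,"xyz":[0,0,0],"turn":[0,0,0]},{"hand":1,"xyz":[0,0,0],"turn":[0,0,0]},{"hand":1,"xyz":[0,0,0],"turn":[0,0,0]},{"hand":1,"xyz":[0,0,0],"turn":[0,0,0]}]}'
python3 goal.py
python3 - <<'E'
from h import *
C=np.zeros((420,800,3),np.uint8)
s=r.read_camera("side"); t=r.read_camera("top"); cv2.imwrite("pics/side4.png",s);cv2.imwrite("pics/top4.png",t)
C[:400,:400]=cv2.resize(s[110:270,195:355],(400,400)); C[:400,400:]=cv2.resize(t[110:270,340:500],(400,400)); cv2.imwrite("pics/f1.png",C)
E
```

```text
time_s: 14.12
eef_pos: [0.5594, -0.1599, 0.1819]
eef_rot: [[-0.95, 0.03, 0.312], [0.028, 1.0, -0.012], [-0.312, -0.002, -0.95]]
wrist_force: [-0.3, -0.3, -1.2]
width: 0.043
gripper_force: 61.2
t 14.1167 goal [ 0.5575 -0.159   0.1786] now [ 0.5594 -0.1599  0.1819] dxyz tool mm [2.8 0.8 2.5] turn [-0.0025  0.0031 -0.0003] F [-0.29486945 -0.32286704 -1.23772562] 0.04297920705150679 [ -22.05800571   -3.49497328  119.62624298    8.36181481   47.02279003
 -115.15950532]
```

View pics/f1.png

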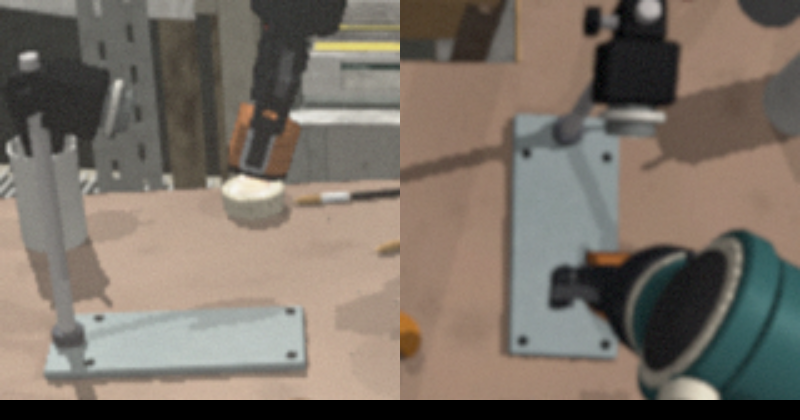

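Side crop: the heel is upright and tilted towards the lens, with its face edge near (240,140), where the goal projects. Top crop: the heel face edge at (607,253) is parallel to the lens ring. I'll apply the small residual and check.

```bash
python3 -m crank '{"motion":[{"hand":1,"xyz":[2.8,0.8,2.5],"turn":[-0.002,0.003,0]},{"hand":1,"xyz":[0,0,0],"turn":[0,0,0]},{"hand":1,"xyz":[0,0,0],"turn":[0,0,0]},{"hand":1,"xyz":[0,0,0],"turn":[0,0,0]},{"hand":1,"xyz":[0,0,0],"turn":[0,0,0]},{"hand":1,"xyz":[0,0,0],"turn":[0,0,0]}]}'
python3 goal.py
cat > m5.py <<'E'
from fit import *
I={n:r.read_camera(n) for n in("side","top")}; o=r.get_obs(); p=np.array(o["eef_pos"]);R=np.array(o["eef_rot"])
hd=np.c_[-R[:,0],R[:,1],-R[:,2]]
box=dict(side=(270,130,330,200),top=(400,195,450,245)); L={}; V={}
for n in box:
    h=cv2.cvtColor(cv2.bilateralFilter(crop(I[n],box[n]),15,40,9),cv2.COLOR_BGR2HSV).astype(int); H,S,v=h[...,0],h[...,1],h[...,2]
    L[n]=((H<16)&(S>120)&(v>60)); V[n]=v<75
c=lambda d: p+R@np.array([-.0187,0,-.0164])+hd@d
def cost(ns):
    def f(d):
        t=0
        for n in ns:
            q=prism(HEEL,-.0185,.0225,[-.026,0,0]); m=blank(box[n]); fill(m,n,q@hd.T+c(np.r_[d]),1,box[n])
            ok=~cv2.dilate(V[n].astype(np.uint8),np.ones((5,5))).astype(bool)
            if n=="side": ok[:, :]&=True
            t+=(((m>0)!=L[n])&ok).mean()
        return t
    return f
print("side: offset along heel x,z",fitit(lambda d:cost(["side"])([d[0],0,d[1]]),[0,0],[.003,.003]).round(4))
print("both",fitit(cost(["side","top"]),[0,0,0],[.003,.003,.003]).round(4))
E
python3 m5.py
```

```text
time_s: 14.72
eef_pos: [0.5572, -0.159, 0.1777]
eef_rot: [[-0.951, 0.03, 0.308], [0.028, 1.0, -0.009], [-0.308, 0.0, -0.951]]
wrist_force: [0.0, -0.1, -1.4]
width: 0.0435
gripper_force: 61.2
t 14.7167 goal [ 0.5575 -0.159   0.1786] now [ 0.5572 -0.159   0.1777] dxyz tool mm [-0.5  0.  -0.8] turn [-0.0001 -0.0011 -0.0005] F [ 0.01988931 -0.0926149  -1.44723553] 0.043520623770125944 [ -22.09445149   -3.37001276  119.92654765    8.46119789   46.88105949
 -115.29249802]
side: offset along heel x,z [0.002  0.0397]
both [-0.0114 -0.072   0.1126]
```

```bash
sed -i 's/S>120/S>135/' m5.py
cat >> m5.py <<'E'
for n in box:
    n0,l,st,ce=cv2.connectedComponentsWithStats(L[n].astype(np.uint8)); print(n,[(s/4).round(1).tolist() for s in st[1:] if s[4]>150])
    L[n]=np.isin(l,[i for i in range(1,n0) if st[i][4]>150])
    corners=np.array([[0,sy*.022,z] for sy in(-1,1) for z in(-.0185,.0225)])
    print(n,"face corners px rel box",(pr(n,corners@hd.T+c(np.zeros(3)))-box[n][:2]).round(1).tolist())
for n in box:
    for d in np.arange(-.004,.0041,.001): print(n,round(d,3),"x",round(cost([n])([d,0,0]),4),"y",round(cost([n])([0,d,0]),4),"z",round(cost([n])([0,0,d]),4))
E
python3 m5.py
```

```text
side: offset along heel x,z [0.0083 0.1275]
both [-0.0092 -0.1141  0.1186]
side []
side face corners px rel box [[18.0, 39.7], [23.0, 22.4], [17.5, 48.5], [22.6, 30.7]]
top [[14.5, 18.0, 15.8, 5.2, 253.8]]
top face corners px rel box [[35.7, 17.4], [41.7, 19.7], [12.9, 16.4], [17.8, 18.6]]
side -0.004 x 0.1012 y 0.1007 z 0.1015
side -0.003 x 0.1009 y 0.101 z 0.1009
side -0.002 x 0.1011 y 0.1008 z 0.1005
side -0.001 x 0.1009 y 0.1011 z 0.1008
side 0.0 x 0.1012 y 0.1012 z 0.1012
side 0.001 x 0.1011 y 0.1013 z 0.1015
side 0.002 x 0.1015 y 0.1011 z 0.1015
side 0.003 x 0.1018 y 0.1013 z 0.101
side 0.004 x 0.1021 y 0.1015 z 0.0996
top -0.004 x 0.0398 y 0.0308 z 0.0331
top -0.003 x 0.0345 y 0.0303 z 0.0326
top -0.002 x 0.03 y 0.0304 z 0.032
top -0.001 x 0.0302 y 0.0308 z 0.0319
top 0.0 x 0.0316 y 0.0316 z 0.0316
top 0.001 x 0.0339 y 0.0335 z 0.0317
top 0.002 x 0.0372 y 0.0358 z 0.0311
top 0.003 x 0.0413 y 0.0379 z 0.031
top 0.004 x 0.0458 y 0.0407 z 0.0306
```

```bash
python3 -m crank '{"motion":[{"hand":1,"xyz":[-0.8,0,-0.8],"turn":[0,0,0]},{"hand":1,"xyz":[0,0,0],"turn":[0,0,0]},{"hand":1,"xyz":[0,0,0],"turn":[0,0,0]},{"hand":1,"xyz":[0,0,0],"turn":[0,0,0]},{"hand":1,"xyz":[0,0,0],"turn":[0,0,0]},{"hand":1,"xyz":[0,0,0],"turn":[0,0,0]},{"hand":1,"xyz":[0,0,0],"turn":[0,0,0]},{"hand":1,"xyz":[0,0,0],"turn":[0,0,0]},{"hand":1,"xyz":[0,0,0],"turn":[0,0,0]},{"hand":1,"xyz":[0,0,0],"turn":[0,0,0]}]}'
python3 goal.py; python3 -c "
from workcell import r
print(r.job_done())"
```

```text
time_s: 15.75
eef_pos: [0.5577, -0.159, 0.1787]
eef_rot: [[-0.951, 0.029, 0.308], [0.028, 1.0, -0.009], [-0.308, 0.0, -0.951]]
wrist_force: [-0.0, -0.3, -1.3]
width: 0.0436
gripper_force: 61.2
t 15.75 goal [ 0.5575 -0.159   0.1786] now [ 0.5577 -0.159   0.1787] dxyz tool mm [ 0.2 -0.   0. ] turn [-0.0001 -0.0012 -0.0005] F [-0.04686785 -0.26401979 -1.33902107] 0.04362577915824098 [ -22.07018749   -3.37514463  119.81827972    8.43734628   46.99350072
 -115.24401581]
the job is handed in; nothing more can be done
None
```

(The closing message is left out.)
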